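# Wind the cut-off stop back one turn and push the blank home

## Task

The next piece is to be cut one turn longer: with a fingertip against the upright handle of the hand wheel, push the wheel gently clockwise (seen from above) through exactly one full turn, so that the handle is back where it stands now and the steel stop has drawn back. Then push the wooden blank along between the rails with the fingers until it lies fully up against the stop. Only push: do not pinch the handle or the blank, do not lift the blank, and leave the other things on the bench where they are.

Things in the scene. Friction and masses are not known exactly. Their poses are not given: they have to be found in the camera images.
- cutoff_guide: cut-off guide fixed to the bench: plywood bed 310 x 120 mm, 15 mm thick (top at z = 0.015), with two low rails and, at one end, a grey gearbox (66 x 76 mm, middle at x = +115 mm) under a hand wheel. Origin on the bench under the middle of the bed; x axis along the rails, from the blank towards the stop and gearbox (roughly to the robot's right); z up
- rail_mouth (a point): point on the bed midway between the rear ends of the two aluminium rails, where the blank enters them. The rails stand 9 mm above the bed (24 mm above the bench), 51 mm apart inside, and run 120 mm from here along the guide's x, with a narrow saw slot on the way
- wheel_axis (a point): point on the upright axis of the hand wheel, at the middle height of its rim, 103 mm above the bench; fixed. The dark steel wheel has a ring of 60 mm radius made of 12 mm round bar (its top 109 mm above the bench), three thin spokes and a hub whose nut reaches 116 mm above the bench
- wheel_handle (a point): middle of the turned wooden upright handle, 131 mm above the bench and 60 mm from the wheel axis, at the outer end of one spoke, turning with the wheel. The handle is an upright round bar of 20 mm diameter; it stands free from 109 to 156 mm above the bench
- wheel (a joint): angle of the hand wheel, rad; grows clockwise seen from above, one turn = 6.283; starts anywhere from -3 to 3; at 0 the handle lies from the wheel axis along the guide's -x. No end stop near; friction 0.15 Nm (2.5 N at the handle); stays where it is left. It drives the stop by a screw: one turn clockwise draws it back 20 mm along the guide's +x. The stop itself cannot be pushed back
- stop_face (a point): middle of the face of the steel stop that looks at the blank, 9.5 mm above the bed (24.5 mm above the bench); moves with the stop. x axis as the guide's x: the face looks along -x. The stop is 48 mm wide and 27 mm high
- blank_center (a point): centre of the loose blank, a plain reddish-brown wooden block 73 mm long (its y axis, laid along the rails), 47 mm wide and 19 mm high, lying flat on the bed with its front end between the rails and its rear end sticking out behind them; its centre is 24.5 mm above the bench
- tape_measure: yellow tape measure, 65 x 59 x 31 mm high; to be left alone. Origin under its middle
- pencil: red pencil, 143 mm long, 7 mm thick, lying on the bed of the guide beside the far rail; to be left alone. Origin under its middle
- offcut: small wooden offcut, 24 x 30 x 22 mm high; to be left alone. Origin under its middle
- brush: bench brush, 230 x 60 x 36 mm high, at the back; to be left alone. Origin under its middle
- clamp: black G clamp lying flat, 174 x 98 x 20 mm, on the right; to be left alone. Origin under its middle
Mind the look-alikes: they are no part of the job. Of the things that look like the part that bears blank_center, the larger one is meant.

How it is judged:
On the way, in this order (a step that is already met when the one before it is completed fails the run):
1. the wheel has been turned one full turn clockwise, the handle back where it stood (distance of wheel_handle from where it was at the start of the episode below 0.015 m and distance of stop_face from where it was at the start of the episode between 0.017 and 0.023 m and value of joint wheel above 2.9 rad), for 0.2 s.
2. the blank lies up against the drawn-back stop (all of step 1 and x of blank_center in the frame of stop_face between -0.0395 and -0.03 m and angle between the y axis of blank_center and the x axis of stop_face, either way round below 0.1 rad and height (world z) of blank_center between 0.021 and 0.028 m), for 0.2 s.
At the end, for the whole second after the job is handed in: The wheel stands one full turn clockwise from its start (handle within 15 mm of where it stood, stop drawn back 17 to 23 mm); the blank lies flat on the bed with its end within 3 mm of the stop and square to it within 0.1 rad; all is at rest (all of step 2 and linear speed of blank below 0.01 m/s and velocity of joint wheel between -0.05 and 0.05 rad/s); the robot touches nothing.
It fails at once if the blank was lifted or tipped (height (world z) of blank_center above 0.036 m or angle between blank_center's own z axis and vertical above 0.3 rad).
It fails at once if the handle was taken between the fingers (horizontal distance between the grasp point and wheel_handle below 0.01 m and height (world z) of the grasp point below 0.165 m).
It fails at once if the blank was taken between the fingers (horizontal distance between the grasp point and blank_center below 0.015 m and height (world z) of the grasp point below 0.048 m).
It fails at once if the wheel or the blank was pushed or squeezed roughly (over 40 N) (contact force between the fingers and wheel above 40 N or contact force between the fingers and blank above 40 N).
It fails at once if one of the other things was moved by more than 30 mm (distance of any of tape_measure, pencil, offcut, brush, clamp from where it was at the start of the episode above 0.03 m).
It also fails if it takes over 67 s, if anything falls off the work surface, if the arm or the gripper's body presses on something with over 40 N, if the wrist force passes 120 N, or if a joint passes its speed limit or range.

## Robot

A 6-joint arm with a two-finger parallel gripper is mounted at the origin on the work surface; the furniture and walls round the work are solid. World frame = base frame: x ahead of the robot, y to its left, z up, the work surface at z = 0. Lengths are in m, angles in rad, forces in N, time in s.
With the tool pointing down it reaches from about 0.4 to 0.825 m from the base axis. Payload 7 kg.
Tool frame: the origin (TCP) lies between the finger pads; the fingertips stand 8 mm ahead of it and the grasp point (between the pads) lies 11 mm behind it (arm.finger_overhang is the distance from the TCP to the fingertips, in m); z points along the fingers, y is the line along which they close (so a half turn about z gives the same grasp; the last joint's range is limited). The gripper opens to 88 mm and grips with 3 to 60 N. Pads are 19 mm wide; open, the fingers measure 130 mm over their backs; the gripper's body (78 mm by 193 mm) begins 47 mm behind the grasp point.
Start: joints at [1.614, 0.359, 0.012, 0, -1.224, -0.288], TCP at [0.164, 0.655, 0.213] pointing down, gripper open.
Joint ranges: [-3.07, 3.07], [-1.43, 2.12], [-1.02, 1.25], [-3.03, 1.67], [-3.05, -0], [-3.03, 3.03]. Speed limits (rad/s): [2.39, 2.39, 3.01, 3.14, 3.14, 3.14].

## Interface

Orientations are given as [roll, pitch, yaw] about the fixed x, y, z axes, in that order (R = Rz(yaw) Ry(pitch) Rx(roll)).
In Python, from station import arm gives the robot as it stands.
- The arm moves only by the tool move_arm, never from a script. Its argument "rows" is text: rows parted by semicolons, each of 7 numbers parted by spaces: the turn, a rotation vector about the tool's x, y, z in degrees, then the shift along the tool's x, y, z in m, then the finger opening in m, from 0 to 0.0876. A call has 1 to 8 rows; each row shifts and turns the commanded pose from where the row before left it, along the tool's axes as they then stand; what a row does not reach is not made up. A row lasts 1/8 s, in which the tool goes at most 62.5 mm and 10.7 degrees, less where a joint would pass 70% of its speed; a pose out of reach is approached as far as the arm can. A call is refused whole if a number of a shift passes 0.0625 or a number of a turn 10.7, either way. A call with a gripper value outside its range is refused whole. The fingers move at their own pace and stop on an object; "squeeze" is the grip in N (left out, the last holds). Time passes only in rows, so rows that do not move let the fingers close. It gives the time, the measured TCP pose, the force, the opening and the grip force at its end, in the units of the state.
- arm.get_state(): the state, without advancing time (a new reading comes with each control period).
- arm.grab_frame(name): name is "scene" or "top"; returns (picture, depth): 384x512x3 uint8, blue, green, red; 384x512 float32, m along the optical axis (not along the pixel's ray), 0 where there is no reading.
- arm.camera_model(name): a dict with "mtx" (3x3 intrinsics, pixels), "camera_from_world" (4x4, takes a point from world to camera coordinates). Camera axes: x right, y down, z forward; pixel columns grow to the right and rows downward; lengths in m; the calibration is good to about 2 mm. A picture is of the moment at which its call begins. camera_model takes no time and is no camera call.
- arm.job_done(): hands the job in; it is judged then, once.
The state is a dict: "t": time; "q": joint angles; "qd": joint speeds; "joint_efforts": joint torques, N m; "eef_pos": TCP position; "ee_rot": TCP orientation; "force": force on the tool from outside, world axes, zero at the start; "moment": the same for the moment, N m; "width": finger opening in m; "gripper_force": force on a finger pad.
Only numpy, scipy, OpenCV 4.12 (cv2) and the standard library are available. Lean on these libraries where they do the work, as an engineer would, in place of code of your own. Each camera call takes 0.05 s, during which the arm holds its last target. There are 200 camera calls.

## Working session

There is one attempt and no reset: what is moved stays moved. The work goes in short steps, Python scripts to look and compute and a tool call to move; the robot and the scene stay as the last step left them, time stands still between calls to the robot, and variables do not carry over. Pictures are saved under pics/ and viewed, at most 10 in all, crops included, and the job is handed in when it is done.

Besides the shell and the picture viewer there is one more tool, called after "Emit:" as name(argument=value, ...) on one line, values as JSON. move_arm: Moves the arm, as the interface text tells. Its arguments: {"type":"object","properties":{"rows":{"type":"string"},"squeeze":{"type":"number"}},"required":["rows"]}

```bash
mkdir -p pics; ls; python3 - <<'E'
from station import arm
import cv2,numpy as np
s=arm.get_state(); print({k:np.round(s[k],3) for k in s}, arm.finger_overhang)
for n in("scene","top"):
    p,d=arm.grab_frame(n); cv2.imwrite(f"pics/{n}0.png",p); np.save(f"{n}0.npy",d)
    m=arm.camera_model(n); print(n,np.round(m["mtx"],1).tolist(),np.round(m["camera_from_world"],3).tolist())
E
```

```text
pics
{'t': np.float64(0.0), 'q': array([ 1.614,  0.359,  0.011, -0.   , -1.224, -0.288]), 'qd': array([ 0.   , -0.001, -0.   , -0.002,  0.001,  0.   ]), 'joint_efforts': array([ 0.0000e+00, -5.8272e+01,  2.9305e+01,  6.9970e+00,  7.0000e-03,
       -0.0000e+00]), 'eef_pos': array([0.163, 0.654, 0.213]), 'ee_rot': array([ 3.14 , -0.   , -0.245]), 'force': array([ 0.321, -0.326, -0.104]), 'moment': array([ 0.022, -0.012, -0.022]), 'gripper_force': np.float64(0.0), 'width': np.float64(0.087)} 0.008
scene [[363.4, 0.0, 257.0], [0.0, 363.4, 191.8], [0.0, 0.0, 1.0]] [[0.809, -0.587, -0.017, -0.482], [-0.435, -0.579, -0.689, 0.226], [0.395, 0.565, -0.724, 0.927], [0.0, 0.0, 0.0, 1.0]]
top [[406.9, 0.0, 248.5], [0.0, 406.9, 196.1], [0.0, 0.0, 1.0]] [[-0.001, -1.0, -0.017, -0.106], [-0.998, 0.002, -0.06, 0.512], [0.06, 0.017, -0.998, 1.075], [0.0, 0.0, 0.0, 1.0]]
```

View pics/top0.png

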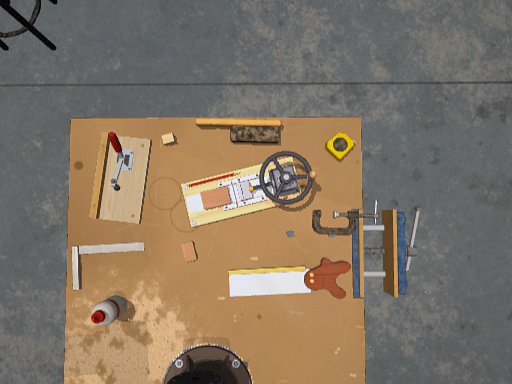

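View pics/scene0.png

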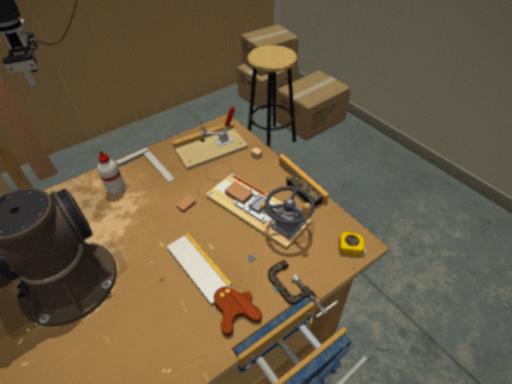

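```bash
python3 - <<'E'
import cv2
p=cv2.imread("pics/top0.png")[140:236,175:325]
cv2.imwrite("pics/c0.png",cv2.resize(p,None,fx=5,fy=5,interpolation=cv2.INTER_CUBIC))
E
```

```text
(no output)
```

View pics/c0.png

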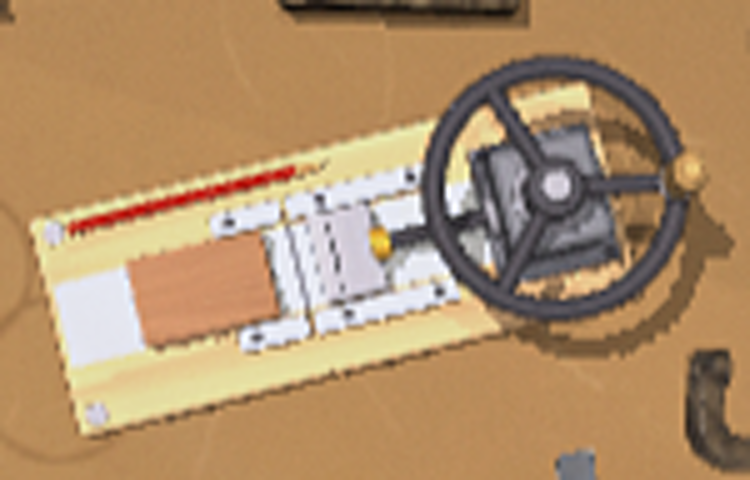

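```bash
cat > h.py <<'E'
import numpy as np,cv2
from scipy.optimize import least_squares
from station import arm
def cloud(n,d):
    m=arm.camera_model(n);K=m["mtx"];T=np.linalg.inv(m["camera_from_world"])
    v,u=np.mgrid[:384,:512]
    P=np.stack([(u-K[0,2])/K[0,0]*d,(v-K[1,2])/K[1,1]*d,d,np.ones_like(d)],-1)@np.asarray(T).T
    P=P[...,:3]; P[d==0]=np.nan; return P
def ray(n,u,v,z):
    m=arm.camera_model(n);T=np.linalg.inv(m["camera_from_world"]);c=T[:3,3]
    r=T[:3,:3]@np.linalg.inv(m["mtx"])@[u,v,1]; return c+r*(z-c[2])/r[2]
def ring(P):
    s=np.abs(P[...,2]-.107)<.006; q=P[s]; q=q[np.hypot(q[:,0]-.55,q[:,1]+.2)<.09]
    c=np.array([.55,-.2])
    for _ in range(4):
        r=np.hypot(*(q[:,:2]-c).T); w=q[np.abs(r-.06)<.012]
        c=least_squares(lambda c:np.hypot(*(w[:,:2]-c).T)-.06,c,loss="soft_l1",f_scale=.003).x
    return c,len(w)
E
python3 - <<'E'
from h import *
for n in("top","scene"):
    P=cloud(n,np.load(n+"0.npy")); c,k=ring(P); print(n,"axis",c,k)
    s=(P[...,2]>.125)&(P[...,2]<.17)&(np.hypot(P[...,0]-c[0],P[...,1]-c[1])<.09)
    q=P[s]; print("handle",len(q),np.nanmean(q,0),q[:,2].max(), q[:,:2].min(0),q[:,:2].max(0))
f=lambda x,y:(175+(x-2)/5,140+(y-2)/5)
for nm,x,y,z in[("hub",556,187,.116),("handle top",690,168,.156),("bl rear far",126,263,.034),("bl rear near",148,348,.034),("bl front far",265,234,.034),("bl front near",281,317,.034),
 ("bed c1",85,435,.015),("bed near r",500,335,.015),("bed c2",32,220,.015),("bed far r",588,84,.015),("stop front far",303,214,.042),("stop front near",322,298,.042),("mouth far",212,227,.024),("mouth near",242,345,.024)]:
    print(nm,np.round(ray("top",*f(x,y),z),4))
E
```

```text
top axis [ 0.55173058 -0.19859768] 709
handle 62 [ 0.55392143 -0.25728242  0.15058584] 0.15933691868557232 [ 0.54550864 -0.26688455] [ 0.5633097 -0.2497605]
scene axis [ 0.55249161 -0.20745218] 549
handle 86 [ 0.55378679 -0.26797767  0.14360618] 0.15902467331183434 [ 0.54721093 -0.27566264] [ 0.56386455 -0.25550694]
hub [ 0.5523 -0.1989  0.116 ]
handle top [ 0.5568 -0.2583  0.156 ]
bl rear far [0.5215 0.0216 0.034 ]
bl rear near [0.4767 0.0097 0.034 ]
bl front far [ 0.5366 -0.0517  0.034 ]
bl front near [ 0.4929 -0.0602  0.034 ]
bed c1 [0.4308 0.0456 0.015 ]
bed near r [ 0.4839 -0.1761  0.015 ]
bed c2 [0.5461 0.075  0.015 ]
bed far r [ 0.6187 -0.2239  0.015 ]
stop front far [ 0.5464 -0.0721  0.042 ]
stop front near [ 0.5024 -0.0821  0.042 ]
mouth far [ 0.5413 -0.0228  0.024 ]
mouth near [ 0.4785 -0.0389  0.024 ]
```

Emit:
move_arm(rows="0 0 0 0.0515 0.0326 0 0;0 0 0 0.0515 0.0326 0 0;0 0 0 0.0515 0.0326 0 0;0 0 0 0.0515 0.0326 0 0;0 0 0 0.0515 0.0326 0 0;0 0 0 0.0515 0.0326 0 0;0 0 0 0.0515 0.0326 0 0;0 0 0 0.0515 0.0326 0 0", squeeze=20)

```text
t: 1.1
eef_pos: [0.5011, 0.3003, 0.2133]
ee_rot: [3.141, 0.0, -0.245]
force: [0.2, 2.2, -0.3]
width: 0.0131
gripper_force: 0.0
```

Emit:
move_arm(rows="0 0 0 0.0256 0.056 0 0;0 0 0 0.0256 0.056 0 0;0 0 0 0.0256 0.056 0 0;0 0 0 0.0256 0.056 0 0;0 0 0 0.0256 0.056 0 0;0 0 0 0.0256 0.056 0 0;0 0 0 0.0256 0.056 0 0;0 0 0 0.0256 0.056 0 0")

```text
t: 2.1
eef_pos: [0.5902, -0.1843, 0.2133]
ee_rot: [-3.142, 0.0, -0.245]
force: [0.9, 1.1, 0.1]
width: 0.0006
gripper_force: 0.0
```

```bash
cat >> h.py <<'E'
def go(x,y,z,yaw):
    """tool-frame shift and turn (deg) from the present pose to the given one"""
    s=arm.get_state();a=s["ee_rot"][2];p=s["eef_pos"];dx,dy=x-p[0],y-p[1]
    dyaw=(np.degrees(a)-yaw+180)%360-180
    print("q",np.round(s["q"],2),"pos",np.round(p,4),"yaw",np.degrees(a).round(1),"F",np.round(s["force"],1),"t",s["t"])
    print("turn z %.1f shift %.4f %.4f %.4f"%(dyaw,dx*np.cos(a)+dy*np.sin(a),dx*np.sin(a)-dy*np.cos(a),p[2]-z))
E
python3 - <<'E'
from h import *
go(.592,-.2555,.213,4)
p=cv2.imread("pics/scene0.png"); m=arm.camera_model("scene")
pt=lambda X:(lambda c:(m["mtx"]@(c[:3]/c[2]))[:2])(m["camera_from_world"]@np.r_[X,1])
im=cv2.resize(p[150:270,200:350],None,fx=5,fy=5,interpolation=cv2.INTER_CUBIC)
for X in [(.552,-.199,.116),(.5565,-.2583,.156),(.5565,-.2583,.109)]+[(.552+.06*np.cos(a),-.199+.06*np.sin(a),.109) for a in np.arange(0,6.3,.3)]:
    u,v=pt(X); cv2.circle(im,(int((u-200)*5+2),int((v-150)*5+2)),3,(0,0,255),-1)
cv2.imwrite("pics/s1.png",im)
E
```

```text
q [ 0.01  0.27 -0.12 -0.   -1.18  1.31] pos [ 0.5902 -0.1843  0.2133] yaw -14.0 F [0.9 1.1 0.1] t 2.1
turn z -18.0 shift 0.0190 0.0687 0.0003
```

View pics/s1.png

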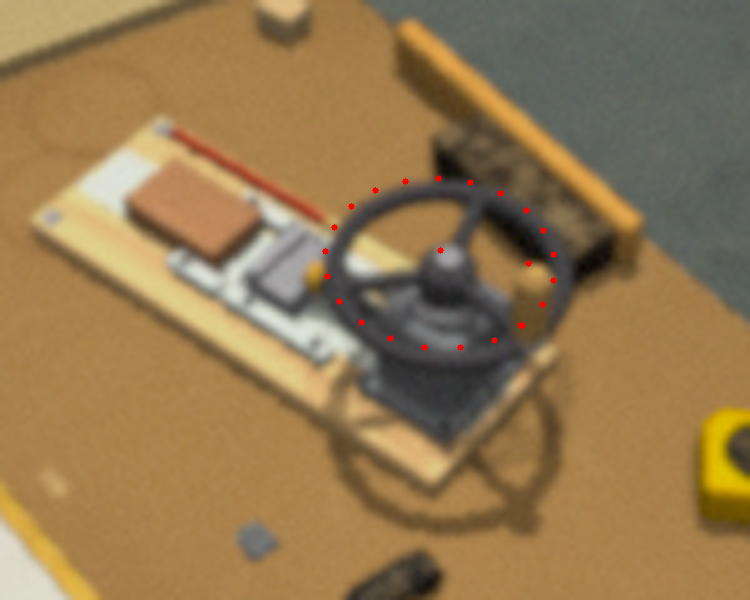

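Emit:
move_arm(rows="0 0 -9 0 0 0 0;0 0 -9 0 0 0 0;0 0 0 -0.0015 0.037 0 0;0 0 0 -0.0015 0.037 0 0;0 0 0 0 0 0.041 0;0 0 0 0 0 0.041 0;0 0 0 0 0 0 0")

```text
t: 2.98
eef_pos: [0.5897, -0.2559, 0.1279]
ee_rot: [-3.14, 0.007, 0.069]
force: [0.2, 0.4, 1.1]
width: 0.0004
gripper_force: 0.0
```

```bash
python3 - <<'E'
from h import *
go(.592,-.258,.131,4)
p,d=arm.grab_frame("scene");cv2.imwrite("pics/s2.png",cv2.resize(p[120:270,200:350],None,fx=4,fy=4,interpolation=cv2.INTER_CUBIC))
E
```

```text
q [-0.11  0.37 -0.17 -0.   -1.03  1.75] pos [ 0.5897 -0.2559  0.1279] yaw 3.9 F [0.2 0.4 1.1] t 2.975
turn z -0.1 shift 0.0021 0.0023 -0.0031
```

View pics/s2.png

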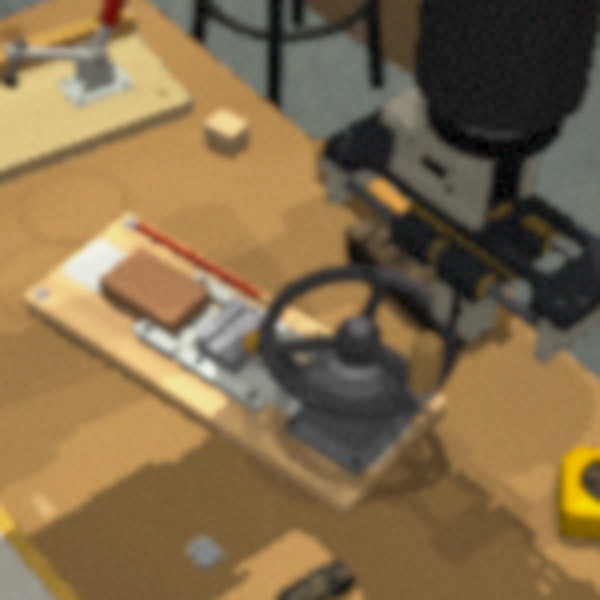

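Emit:
move_arm(rows="0 0 0 -0.003 0.002 -0.003 0;0 0 0 -0.003 0 0 0;0 0 0 -0.003 0 0 0;0 0 0 -0.003 0 0 0;0 0 0 0 0 0 0")

```text
t: 3.65
eef_pos: [0.5803, -0.2592, 0.1347]
ee_rot: [3.142, -0.0, 0.069]
force: [0.1, -0.7, 0.2]
width: 0.0002
gripper_force: 0.0
```

Emit:
move_arm(rows="0 0 0 -0.002 0 0 0;0 0 0 -0.002 0 0 0;0 0 0 0 0 0 0")

```text
t: 4.03
eef_pos: [0.5764, -0.2595, 0.1344]
ee_rot: [-3.142, 0.0, 0.069]
force: [0.5, -0.2, -0.6]
width: 0.0004
gripper_force: 0.0
```

Emit:
move_arm(rows="0 0 0 -0.002 0 0.001 0;0 0 0 -0.002 0 0 0;0 0 0 -0.002 0 0 0;0 0 0 -0.002 0 0 0")

```text
t: 4.53
eef_pos: [0.5688, -0.2601, 0.1337]
ee_rot: [3.141, -0.001, 0.069]
force: [3.5, -1.0, 0.6]
width: 0.0002
gripper_force: 1.3
```

Emit:
move_arm(rows="0 0 5 -0.0053 0.0015 0 0;0 0 5 -0.0053 0.0015 0 0;0 0 5 -0.0053 0.0015 0 0;0 0 5 -0.0053 0.0015 0 0")

```text
t: 5.03
eef_pos: [0.5473, -0.2641, 0.1334]
ee_rot: [-3.141, -0.0, -0.283]
force: [3.2, 3.2, 0.1]
width: 0.0007
gripper_force: 1.6
```

```bash
cat >> h.py <<'E'
def chk(C=(.5525,-.201)):
    s=arm.get_state();a=s["ee_rot"][2];p=s["eef_pos"];dx,dy=C[0]-p[0],C[1]-p[1]
    print("q6",s["q"][5].round(2),"pos",np.round(p,4),"yaw",np.degrees(a).round(1),"axis in tool",np.round([dx*np.cos(a)+dy*np.sin(a),dx*np.sin(a)-dy*np.cos(a)],4),"F",np.round(s["force"],1),"t",s["t"])
E
python3 -c "
from h import *;chk()"
```

```text
q6 1.42 pos [ 0.5473 -0.2641  0.1334] yaw -16.2 axis in tool [-0.0125 -0.062 ] F [3.2 3.2 0.1] t 5.025
```

Emit:
move_arm(rows="0 0 5 -0.0053 0.001 0 0;0 0 5 -0.0053 0.001 0 0;0 0 5 -0.0053 0.001 0 0;0 0 5 -0.0053 0.001 0 0;0 0 5 -0.0053 0.001 0 0;0 0 5 -0.0053 0.001 0 0;0 0 5 -0.0053 0.001 0 0;0 0 5 -0.0053 0.001 0 0")

```text
t: 6.02
eef_pos: [0.5083, -0.2481, 0.1335]
ee_rot: [-3.141, -0.0, -0.981]
force: [3.7, -1.5, -0.8]
width: 0.0003
gripper_force: 1.4
```

```bash
python3 -c "
from h import *;chk()
p,d=arm.grab_frame('scene');cv2.imwrite('pics/s3.png',cv2.resize(p[120:270,200:350],None,fx=4,fy=4,interpolation=cv2.INTER_CUBIC))"
```

```text
q6 0.7 pos [ 0.5083 -0.2481  0.1335] yaw -56.2 axis in tool [-0.0146 -0.063 ] F [ 3.7 -1.5 -0.8] t 6.025
```

View pics/s3.png

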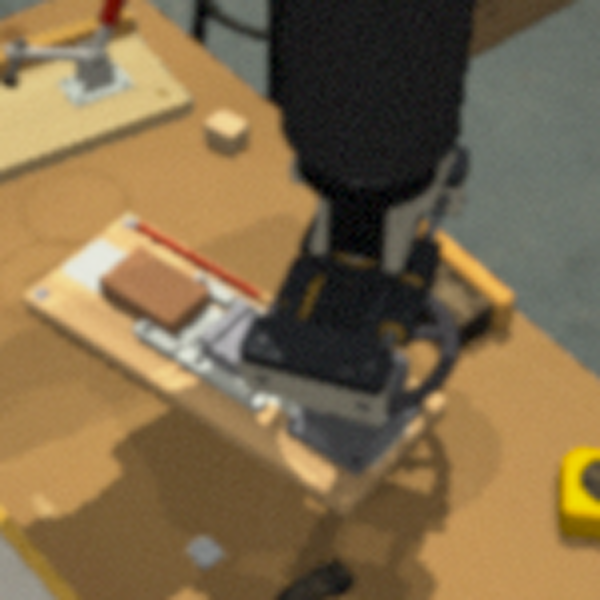

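Emit:
move_arm(rows="0 0 5 -0.0053 0.0007 0 0;0 0 5 -0.0053 0.0007 0 0;0 0 5 -0.0053 0.0007 0 0;0 0 5 -0.0053 0.0007 0 0;0 0 5 -0.0053 0.0007 0 0;0 0 5 -0.0053 0.0007 0 0;0 0 5 -0.0053 0.0007 0 0;0 0 5 -0.0053 0.0007 0 0")

```text
t: 7.08
eef_pos: [0.4894, -0.2102, 0.1331]
ee_rot: [3.139, -0.001, -1.678]
force: [-1.8, -3.4, 0.5]
width: 0.0003
gripper_force: 1.3
```

```bash
python3 -c "
from h import *;chk()"
```

```text
q6 -0.07 pos [ 0.4894 -0.2102  0.1331] yaw -96.1 axis in tool [-0.0159 -0.0618] F [-1.8 -3.4  0.5] t 7.075
```

Emit:
move_arm(rows="0 0 5 -0.0053 0.001 0 0;0 0 5 -0.0053 0.001 0 0;0 0 5 -0.0053 0.001 0 0;0 0 5 -0.0053 0.001 0 0;0 0 5 -0.0053 0.001 0 0;0 0 5 -0.0053 0.001 0 0;0 0 5 -0.0053 0.001 0 0;0 0 5 -0.0053 0.001 0 0")

```text
t: 8.07
eef_pos: [0.4983, -0.169, 0.1328]
ee_rot: [3.139, -0.003, -2.376]
force: [-2.0, -2.1, 0.7]
width: 0.0005
gripper_force: 1.2
```

```bash
python3 -c "
from h import *;chk()"
```

```text
q6 -0.85 pos [ 0.4983 -0.169   0.1328] yaw -136.1 axis in tool [-0.0169 -0.0607] F [-2.  -2.1  0.7] t 8.075
```

Emit:
move_arm(rows="0 0 5 -0.0053 0.0012 0 0;0 0 5 -0.0053 0.0012 0 0;0 0 5 -0.0053 0.0012 0 0;0 0 5 -0.0053 0.0012 0 0;0 0 5 -0.0053 0.0012 0 0;0 0 5 -0.0053 0.0012 0 0;0 0 5 -0.0053 0.0012 0 0;0 0 5 -0.0053 0.0012 0 0")

```text
t: 9.07
eef_pos: [0.5312, -0.1419, 0.1327]
ee_rot: [3.141, -0.005, -3.074]
force: [-3.0, -0.3, 1.4]
width: 0.0002
gripper_force: 1.3
```

```bash
python3 -c "
from h import *;chk()"
```

```text
q6 -1.6 pos [ 0.5312 -0.1419  0.1327] yaw -176.1 axis in tool [-0.0172 -0.0604] F [-3.  -0.3  1.4] t 9.075
```

Emit:
move_arm(rows="0 0 5 -0.0053 0.0013 0 0;0 0 5 -0.0053 0.0013 0 0;0 0 5 -0.0053 0.0013 0 0;0 0 5 -0.0053 0.0013 0 0;0 0 5 -0.0053 0.0013 0 0;0 0 5 -0.0053 0.0013 0 0;0 0 5 -0.0053 0.0013 0 0;0 0 5 -0.0053 0.0013 0 0")

```text
t: 10.07
eef_pos: [0.5742, -0.1417, 0.1327]
ee_rot: [-3.139, -0.004, 2.511]
force: [-3.2, 0.3, 1.2]
width: 0.0005
gripper_force: 1.5
```

```bash
python3 -c "
from h import *;chk()"
```

```text
q6 -2.29 pos [ 0.5742 -0.1417  0.1327] yaw 143.9 axis in tool [-0.0175 -0.0607] F [-3.2  0.3  1.2] t 10.075
```

Emit:
move_arm(rows="0 0 5 -0.0053 0.0013 0 0;0 0 5 -0.0053 0.0013 0 0;0 0 5 -0.0053 0.0013 0 0;0 0 5 -0.0053 0.0013 0 0;0 0 5 -0.0053 0.0013 0 0;0 0 5 -0.0053 0.0013 0 0;0 0 0 0 0 0 0")

```text
t: 10.95
eef_pos: [0.6013, -0.1602, 0.1326]
ee_rot: [-3.139, -0.002, 1.99]
force: [-2.2, 0.4, -0.5]
width: 0.0005
gripper_force: 0.9
```

Emit:
move_arm(rows="0 0 0 0.015 0 0 0;0 0 0 0.015 0 0 0;0 0 0 0.015 0 0 0;0 0 -10 0 0 0 0;0 0 -10 0 0 0 0;0 0 -10 0 0 0 0;0 0 -10 0 0 0 0;0 0 -10 0 0 0 0")

```text
t: 11.95
eef_pos: [0.5844, -0.1179, 0.1337]
ee_rot: [3.141, 0.0, 2.869]
force: [0.7, -0.5, 0.3]
width: 0.0005
gripper_force: 0.0
```

Emit:
move_arm(rows="0 0 -10 0 0 0 0;0 0 -10 0 0 0 0;0 0 -10 0 0 0 0;0 0 -10 0 0 0 0;0 0 -10 0 0 0 0;0 0 -10 0 0 0 0;0 0 -10 0 0 0 0;0 0 -10 0 0 0 0")

```text
t: 12.95
eef_pos: [0.5844, -0.1179, 0.1337]
ee_rot: [-3.141, 0.0, -2.018]
force: [0.6, -0.5, 0.4]
width: 0.0004
gripper_force: 0.0
```

Emit:
move_arm(rows="0 0 -10 0 0 0 0;0 0 -10 0 0 0 0;0 0 -10 0 0 0 0;0 0 -10 0 0 0 0;0 0 -10 0 0 0 0;0 0 0 0 0 0 0")

```text
t: 13.7
eef_pos: [0.5845, -0.1181, 0.1337]
ee_rot: [-3.141, -0.0, -1.152]
force: [1.0, 1.0, -0.0]
width: 0.0003
gripper_force: 0.0
```

```bash
python3 -c "
from h import *;chk()
p,d=arm.grab_frame('scene');cv2.imwrite('pics/s4.png',cv2.resize(p[120:270,200:350],None,fx=4,fy=4,interpolation=cv2.INTER_CUBIC))"
```

```text
q6 0.29 pos [ 0.5845 -0.1181  0.1337] yaw -66.0 axis in tool [0.0628 0.0629] F [ 1.  1. -0.] t 13.7
```

View pics/s4.png

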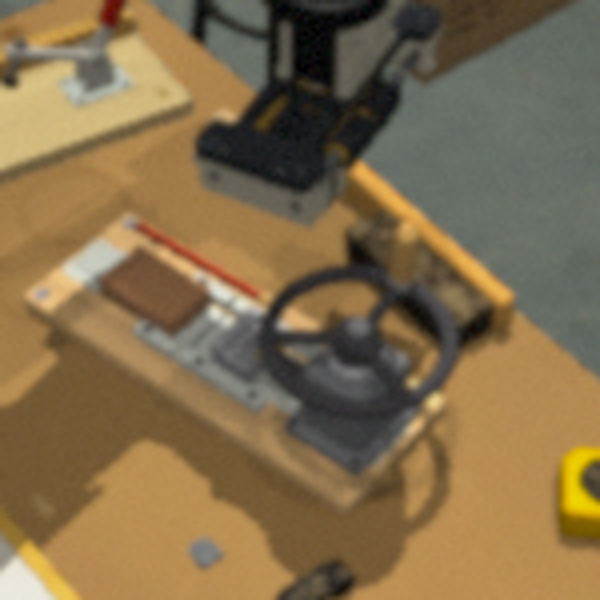

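Emit:
move_arm(rows="0 0 0 0.007 0.001 0 0;0 0 0 0.007 0.001 0 0;0 0 0 0.007 0 0 0;0 0 0 0.007 0 0 0;0 0 0 0.006 0 0 0;0 0 0 0.004 0 0 0;0 0 0 0.004 0 0 0;0 0 0 0.003 0 0 0")

```text
t: 14.75
eef_pos: [0.6011, -0.1609, 0.1334]
ee_rot: [3.142, 0.0, -1.152]
force: [-1.5, 3.7, 0.3]
width: 0.0008
gripper_force: 1.4
```

```bash
python3 -c "
from h import *;chk()"
```

```text
q6 0.37 pos [ 0.6011 -0.1609  0.1334] yaw -66.0 axis in tool [0.0169 0.0607] F [-1.5  3.7  0.3] t 14.75
```

Emit:
move_arm(rows="0 0 5 0.0053 -0.0013 0 0;0 0 5 0.0053 -0.0013 0 0;0 0 5 0.0053 -0.0013 0 0;0 0 5 0.0053 -0.0013 0 0;0 0 5 0.0053 -0.0013 0 0;0 0 5 0.0053 -0.0013 0 0;0 0 5 0.0053 -0.0013 0 0;0 0 5 0.0053 -0.0013 0 0")

```text
t: 15.75
eef_pos: [0.616, -0.2005, 0.1334]
ee_rot: [3.141, 0.001, -1.853]
force: [-1.3, 2.1, 0.5]
width: 0.0002
gripper_force: 1.4
```

Emit:
move_arm(rows="0 0 5 0.0053 -0.0013 0 0;0 0 5 0.0053 -0.0013 0 0;0 0 5 0.0053 -0.0013 0 0;0 0 5 0.0053 -0.0013 0 0;0 0 5 0.0053 -0.0013 0 0;0 0 5 0.0053 -0.0013 0 0;0 0 5 0.0053 -0.0013 0 0;0 0 5 0.0053 -0.0013 0 0")

```text
t: 16.75
eef_pos: [0.6021, -0.2409, 0.1335]
ee_rot: [-3.141, 0.001, -2.551]
force: [1.7, 2.0, -0.5]
width: 0.0007
gripper_force: 1.4
```

```bash
python3 -c "
from h import *;chk()"
```

```text
q6 -0.9 pos [ 0.6021 -0.2409  0.1335] yaw -146.2 axis in tool [0.019  0.0608] F [ 1.7  2.  -0.5] t 16.75
```

Emit:
move_arm(rows="0 0 5 0.0053 -0.0013 0 0;0 0 5 0.0053 -0.0013 0 0;0 0 5 0.0053 -0.0013 0 0;0 0 5 0.0053 -0.0013 0 0;0 0 5 0.0053 -0.0013 0 0;0 0 5 0.0053 -0.0013 0 0;0 0 0 0.002 0 0 0;0 0 0 0 0 0 0")

```text
t: 17.75
eef_pos: [0.5735, -0.2601, 0.1337]
ee_rot: [-3.141, 0.001, -3.07]
force: [2.8, -0.1, -0.5]
width: 0.0005
gripper_force: 1.0
```

```bash
python3 -c "
from h import *;chk()"
```

```text
q6 -1.38 pos [ 0.5735 -0.2601  0.1337] yaw -175.9 axis in tool [0.0167 0.0605] F [ 2.8 -0.1 -0.5] t 17.75
```

Emit:
move_arm(rows="0 0 0 -0.02 0 0 0;0 0 0 -0.02 0 0 0;0 0 0 0 0 -0.041 0;0 0 0 0 0 -0.041 0;0 0 0 0.0153 0.0527 0 0;0 0 0 0.0153 0.0527 0 0;0 0 0 0.0153 0.0527 0 0;0 0 0 0.0153 0.0527 0 0")

```text
t: 18.75
eef_pos: [0.536, -0.0499, 0.2154]
ee_rot: [-3.141, -0.001, -3.071]
force: [1.2, 0.7, 0.4]
width: 0.0006
gripper_force: 0.0
```

Emit:
move_arm(rows="0 0 0 0.0153 0.0527 0 0;0 0 0 0.0153 0.0527 0 0;0 0 0 0.0153 0.0527 0 0;0 0 -10 0 0 0 0;0 0 -10 0 0 0 0;0 0 -10 0 0 0 0;0 0 -10 0 0 0 0;0 0 -10 0 0 0 0")

```text
t: 19.75
eef_pos: [0.4799, 0.1031, 0.2153]
ee_rot: [3.141, -0.001, -2.192]
force: [0.3, 0.5, -0.3]
width: 0.0003
gripper_force: 0.0
```

Emit:
move_arm(rows="0 0 -10 0 0 0 0;0 0 -10 0 0 0 0;0 0 -10 0 0 0 0;0 0 -10 0 0 0 0;0 0 -9.5 0 0 0 0;0 0 0 0 0 0 0")

```text
t: 20.5
eef_pos: [0.4801, 0.1031, 0.2154]
ee_rot: [3.141, -0.0, -1.336]
force: [-0.1, -0.6, 0.4]
width: 0.0007
gripper_force: 0.0
```

```bash
python3 - <<'E'
from h import *
chk()
p,d=arm.grab_frame("top"); np.save("top1.npy",d)
for f in("top0.npy","top1.npy"):
    P=cloud("top",np.load(f)); s=(P[...,2]>.135)&(P[...,2]<.165)&(np.hypot(P[...,0]-.5525,P[...,1]+.2)<.075)&(P[...,1]<-.2)
    print(f,s.sum(),np.nanmean(P[s],0), np.argwhere(s).mean(0))
cv2.imwrite("pics/t1.png",cv2.resize(p[140:236,175:325],None,fx=5,fy=5,interpolation=cv2.INTER_CUBIC))
E
```

```text
q6 -0.38 pos [0.4801 0.1031 0.2154] yaw -76.5 axis in tool [0.3126 0.0005] F [-0.1 -0.6  0.4] t 20.5
top0.npy 57 [ 0.55427432 -0.25754066  0.15214219] [174.45614035 312.05263158]
top1.npy 59 [ 0.55193268 -0.257295    0.15166564] [175.47457627 311.93220339]
```

View pics/t1.png

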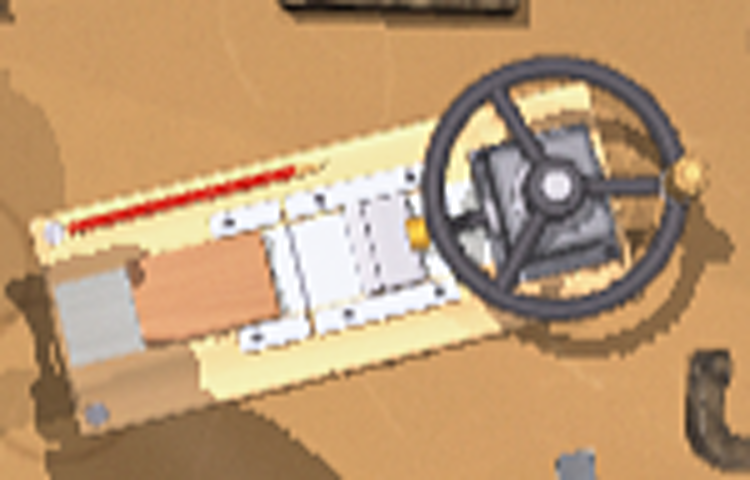

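Emit:
move_arm(rows="0 0 0 0.0296 0.001 0.02 0;0 0 0 0.0296 0.001 0.03 0;0 0 0 0 0 0.045 0;0 0 0 0 0 0.045 0;0 0 0 0 0 0.025 0;0 0 0 0 0 0.012 0;0 0 0 0 0 0 0")

```text
t: 21.42
eef_pos: [0.4922, 0.0451, 0.0382]
ee_rot: [3.14, -0.0, -1.337]
force: [-0.5, -0.4, -0.1]
width: 0.0006
gripper_force: 0.0
```

Emit:
move_arm(rows="0 0 0 0.005 0 0.004 0;0 0 0 0.005 0 0 0;0 0 0 0.005 0 0 0;0 0 0 0.004 0 0 0;0 0 0 0.004 0 0 0;0 0 0 0.004 0 0 0;0 0 0 0.004 0 0 0;0 0 0 0.004 0 0 0")

```text
t: 22.42
eef_pos: [0.5006, 0.011, 0.0344]
ee_rot: [3.142, -0.0, -1.336]
force: [0.1, 0.0, -0.9]
width: 0.0005
gripper_force: 0.0
```

```bash
python3 - <<'E'
from h import *
chk()
a,_=arm.grab_frame("top");b,_=arm.grab_frame("scene")
a=cv2.resize(a[140:236,175:325],None,fx=4,fy=4,interpolation=cv2.INTER_CUBIC)[:,:400];b=cv2.resize(b[150:246,220:320],None,fx=4,fy=4,interpolation=cv2.INTER_CUBIC)
cv2.imwrite("pics/p1.png",np.hstack([a,b]))
E
```

```text
q6 -0.18 pos [0.5006 0.011  0.0344] yaw -76.5 axis in tool [ 0.2182 -0.0011] F [ 0.1  0.  -0.9] t 22.425
```

View pics/p1.png

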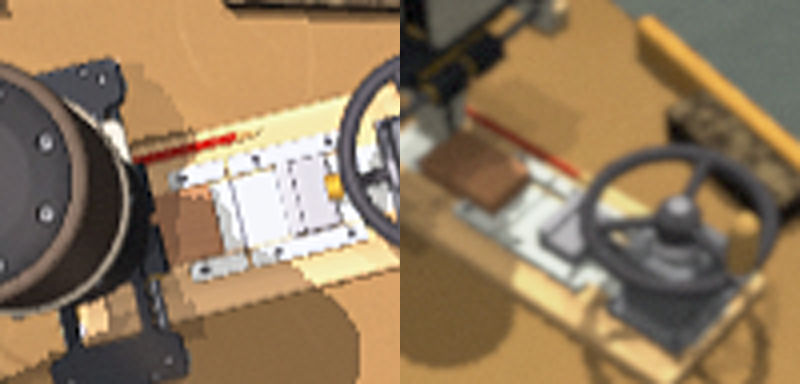

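Emit:
move_arm(rows="0 0 0 0.004 0 0 0;0 0 0 0.004 0 0 0;0 0 0 0.004 0 0 0;0 0 0 0.004 0 0 0")

```text
t: 23.02
eef_pos: [0.5043, -0.0046, 0.0345]
ee_rot: [-3.142, -0.0, -1.336]
force: [0.4, -0.1, -0.9]
width: 0.0003
gripper_force: 0.0
```

```bash
python3 - <<'E'
from h import *
chk()
a,_=arm.grab_frame("top");b,_=arm.grab_frame("scene")
a=cv2.resize(a[140:236,175:325],None,fx=4,fy=4,interpolation=cv2.INTER_CUBIC)[:,:400];b=cv2.resize(b[150:246,220:320],None,fx=4,fy=4,interpolation=cv2.INTER_CUBIC)
cv2.imwrite("pics/p2.png",np.hstack([a,b]))
E
```

```text
q6 -0.15 pos [ 0.5043 -0.0046  0.0345] yaw -76.5 axis in tool [ 0.2022 -0.0011] F [ 0.4 -0.1 -0.9] t 23.025
```

View pics/p2.png

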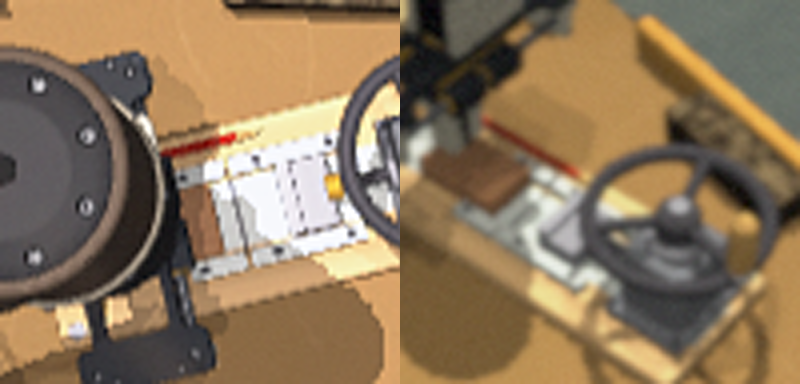

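```bash
python3 - <<'E'
from h import *
C=np.array([.504,-.005]);yaw=np.radians(-76.5);X=np.array([np.cos(yaw),np.sin(yaw)]);Y=np.array([np.sin(yaw),-np.cos(yaw)])
for n in("scene","top"):
    p,d=arm.grab_frame(n);P=cloud(n,d);hsv=cv2.cvtColor(p,cv2.COLOR_BGR2HSV)
    q=P[...,:2]-C;a=q@X;b=q@Y
    brown=(hsv[...,0]<12)&(hsv[...,1]>90)&(np.abs(b)<.05)&(np.abs(a)<.1)&(P[...,2]<.06)
    s=brown;print(n,"brown",s.sum(),"along",np.percentile(a[s],[1,10,50,90,99]).round(4),"across",np.percentile(b[s],[2,98]).round(4),"z",np.percentile(P[s][:,2],[2,50,98]).round(4))
    g=(hsv[...,1]<60)&(np.abs(b)<.05)&(np.abs(a)<.04)&(P[...,2]>.02)&(P[...,2]<.10)
    for lo in np.arange(.02,.1,.008):
        k=g&(P[...,2]>=lo)&(P[...,2]<lo+.008)
        if k.sum()>2: print(" grey z%.3f"%lo,k.sum(),"along",np.percentile(a[k],[5,50,95]).round(4),"across",np.percentile(b[k],[5,50,95]).round(4))
E
```

```text
scene brown 50 along [-0.0149 -0.0053  0.0279  0.0656  0.0774] across [-0.0499 -0.0149] z [0.0136 0.019  0.0252]
 grey z0.020 11 along [0.0338 0.036  0.0397] across [-0.0327  0.0312  0.0363]
 grey z0.028 5 along [-0.0158 -0.0155 -0.0114] across [0.0044 0.0115 0.0198]
 grey z0.052 19 along [-0.0054  0.0116  0.0151] across [-0.0056  0.0132  0.0147]
 grey z0.060 21 along [-0.0052  0.0129  0.0156] across [-0.0088  0.0126  0.0149]
 grey z0.068 17 along [-0.0018  0.0131  0.0155] across [-0.0094  0.0093  0.0159]
 grey z0.076 15 along [0.0039 0.0134 0.0158] across [-0.0056  0.0118  0.0178]
 grey z0.084 5 along [0.0106 0.0136 0.0156] across [0.0128 0.0157 0.0195]
top brown 48 along [0.0292 0.0312 0.0416 0.0569 0.0698] across [-0.0499  0.0192] z [0.0177 0.0322 0.038 ]
 grey z0.020 31 along [0.0279 0.0346 0.0394] across [-0.0349  0.0268  0.0347]
 grey z0.028 6 along [0.0303 0.0326 0.0387] across [-0.0346  0.0028  0.0351]
```

```bash
python3 - <<'E'
from h import *
p,d=arm.grab_frame("scene");P=cloud("scene",d);np.save("s_now.npy",d);cv2.imwrite("s_now.png",p)
m=arm.camera_model("scene")
pt=lambda X:(lambda c:(m["mtx"]@(c[:3]/c[2]))[:2])(m["camera_from_world"]@np.r_[X,1])
t=arm.get_state()["eef_pos"];u,v=pt(t-[0,0,.008]);print("tip px",u,v,pt([.507,-.020,.034]))
u0,v0=int(u),int(v);hsv=cv2.cvtColor(p,cv2.COLOR_BGR2HSV);b0=cv2.imread("pics/scene0.png");h0=cv2.cvtColor(b0,cv2.COLOR_BGR2HSV)
print("hue/sat now | z mm now ; cols",u0-12,"..")
for r in range(v0-12,v0+18):
    print(r," ".join("%3d"%s for s in hsv[r,u0-12:u0+22,1]),"|"," ".join("%3d"%(1000*z) if z==z else " --" for z in P[r,u0-12:u0+22,2]))
E
```

```text
tip px 233.5080529439933 188.70492032882782 [236.9777396 189.5415758]
hue/sat now | z mm now ; cols 221 ..
176  22  60 104 104  91  66  36  21  12  35  87 133 123  88  43  38  34  35  71 111 136 140 137 142 143 141 141 142 137 139 138 144 137 138 | 156 156 154  -1   0 109 112 113 130 130 129 128 129 131 128 123 124 118  77  75   0   0  -1   1  -1   0  -3  -1  -1   0  -2   0   0   1
177  15  62 109 118 112  79  28  11   8  39  84 134 136  72  55  38  29  46  63 109 133 136 138 138 138 139 141 137 140 140 137 139 140 141 | 154 156 155  -1   2   0 128 130 130 129 126  -- 126 125 125 123 118  75  75  73   0   0   0   0  -1   0   0   0  -2   0   0   0   1   0
178  35  52 113 124 107  71  28  16   8  36  69  89  71  38  26  16  43  42  66 113 141 139 141 145 144 140 139 139 141 139 142 140 140 141 | 158 157 155 149  13 131 131 132 129 126  96  93 117 122 122  79  77  75  73  68  13  -1  -5   0  -2   0   2   1   0   1  -1  -1   0   0
179  38   8  69  88  77  32  16  23  36  40  44  46  40  49  23  32  35  46  66 122 162 153 145 139 138 137 144 141 142 137 141 139 138 141 | 154 152 150 147 1
[... 6646 characters left out ...]
20  15 |  14  14   9  13  12  14  16  15  13  15  13  13  13  17  18  25  24  22  23  23  23  23  20  17  11  18  14  14  13  16  16  13  16  15
204 116 114 115 120 117 116 120 119 119 115 119 116  93  68  38  23  18  17  16  15  17  28  29  20  16  18  18  14  14  15  18  15  14  16 |   9  --  15  15  15  11  14  14  11  12  14  12  13  14  17  18  23  23  24  26  22  22  23  14  15  14  13  14  15  14  16  15  16  14
205 124 115 118 112 118 120 116 117 116 120 118 117 114 107  85  54  33  20  15  19  15  15  14  17  15  13  13  13  17  15  18  14  17  10 |   6   8  12  13  17  15  16  15  15  15  16  13  16  12  15  15  18  20  22  26  22  22  21  23  24  11  15  15  15  14  15  15  16  13
```

Emit:
move_arm(rows="0 0 0 -0.01 0 0 0;0 0 0 -0.02 0 0 0;0 0 0 -0.02 0 0 0;0 0 0 -0.005 0 0 0;0 0 0 0 0 0.01 0;0 0 0 0 0 0.008 0;0 0 0 0 0 0 0")

```text
t: 24.15
eef_pos: [0.4907, 0.0483, 0.0154]
ee_rot: [3.139, -0.0, -1.336]
force: [-0.1, 0.1, -0.0]
width: 0.0006
gripper_force: 0.0
```

```bash
cat > fz.py <<'E'
from h import *
chk()
p,d=arm.grab_frame("scene");P=cloud("scene",d);hsv=cv2.cvtColor(p,cv2.COLOR_BGR2HSV)
m=arm.camera_model("scene")
pt=lambda X:(lambda c:(m["mtx"]@(c[:3]/c[2]))[:2])(m["camera_from_world"]@np.r_[X,1])
t=arm.get_state()["eef_pos"];u,v=pt(t-[0,0,.008]);print("tip px",u,v)
u0,v0=int(u),int(v)
print("cols from",u0-10)
for r in range(v0-14,v0+14):
    print(r," ".join("%3d"%s for s in hsv[r,u0-10:u0+14,1]),"|"," ".join("%3d"%(1000*z) if z==z else " --" for z in P[r,u0-10:u0+14,2]))
E
python3 fz.py
```

```text
q6 -0.26 pos [0.4907 0.0483 0.0154] yaw -76.6 axis in tool [ 0.2569 -0.0022] F [-0.1  0.1 -0. ] t 24.15
tip px 221.12666570081498 184.98101115199987
cols from 211
170  50  12   8  40 128 148 152 116  60  23  18  81  49  81  67 107 129 138 134 138 139 144 143 136 | 128  98 100 103 106 111 116 115 119 116 118 115 113 109 108 104 102  99  -1  -1   1   1   0  -3
171  49  45  22  26  82 126 132 123 104  44  31  13  13  33  32  77 120 134 144 137 143 148 141 137 |  94  96  96 101 104 108 113 113 113 113 114 112 109 105 101 101  67  -1  -1   1   1   0   3  -1
172  91  80  53  38  28  49  88 113 139  76  27  46  59  23  52  64 103 132 141 142 145 143 140 142 |  -1  91  94  96  98 110 109 111 110 111 110 106 103 104 100  63  60   0  -3   0   2  -1   0   0
173 121 109  73  38   4  25  53 114 138  89   9  22  21  36  42  58 102 129 140 133 128 121 129 143 |  -1  -1  -1 112 112 111 109 105 104 108 107 104 102  98  59  58  55  -1  -2   2  -1  11  12   3
174 129 110  74  21   4  16  47  90 119  59  28  31  26  34  43  63 100 127 136 130 106  97 103 124 |  -1  -1 114 112 112 107 105  97 105 104 104
[... 3906 characters left out ...]
 130 130 |  13  14  16  15  11  12  15  12  13  13  16  16  14  12  16  13  14  20  23  23  27  32  34  33
195 102 115 119 119 119 121 119 121 117 116 119 120 116 118 118 122 121 121 124 137 138 137 133 130 |  13  15  12  16  13  16  18  12  16  13  16  13  16  14  12  15  14  12  14  23  22  26  27  31
196 116 115 114 119 120 114 122 124 121 119 116 120 117 115 118 119 121 122 123 122 129 135 139 133 |  12  11  14  12  11  16  13  15  11  16  14  15  14  11  15  15  14  16  12  16  19  24  25  26
197 122 118 117 119 119 119 120 118 121 120 114 120 117 119 117 116 118 119 122 116 123 125 130 130 |  11  12  14  15  18  12  16  15  16  15  19  14  14  15  13  17  15  16  15  14  14  16  20  22
```

Emit:
move_arm(rows="0 0 0 0 0.001 0.007 0;0 0 0 0.005 0 0 0;0 0 0 0.005 0 0 0;0 0 0 0.005 0 0 0;0 0 0 0.004 0 0 0;0 0 0 0.004 0 0 0;0 0 0 0.004 0 0 0;0 0 0 0.004 0 0 0")

```text
t: 25.2
eef_pos: [0.4978, 0.0186, 0.0095]
ee_rot: [-3.141, 0.0, -1.336]
force: [-0.2, 1.1, 1.4]
width: 0.0008
gripper_force: 0.3
```

```bash
cat > bl.py <<'E'
from h import *
chk()
X=np.array([.233,-.972]);Y=np.array([-.972,-.233]);O=np.array([.499,.0157])
for n in("scene","top"):
    p,d=arm.grab_frame(n);P=cloud(n,d);h=cv2.cvtColor(p,cv2.COLOR_BGR2HSV)
    q=P[...,:2]-O;a=q@X;b=q@Y
    s=(np.abs(b)<.015)&(a>-.02)&(a<.16)&(P[...,2]>.028)&(P[...,2]<.039)&(h[...,1]>95)
    t=(np.abs(b)<.02)&(a>.06)&(a<.18)&(P[...,2]>.037)&(P[...,2]<.047)
    print(n,"blank a",np.percentile(a[s],[0,3,97,100]).round(4) if s.sum() else 0,"n",s.sum(),"stop a",np.percentile(a[t],[0,5,50,95]).round(4) if t.sum() else 0,"bl z",np.nanmedian(P[s][:,2]).round(4))
E
python3 bl.py
```

```text
q6 -0.2 pos [0.4978 0.0186 0.0095] yaw -76.5 axis in tool [ 0.2263 -0.002 ] F [-0.2  1.1  1.4] t 25.2
scene blank a [0.0144 0.0159 0.0851 0.0866] n 185 stop a [0.0672 0.124  0.1315 0.1768] bl z 0.0337
top blank a [0.0235 0.0293 0.0785 0.1555] n 219 stop a [0.0612 0.0689 0.1307 0.1739] bl z 0.0353
```

Emit:
move_arm(rows="0 0 0 0.004 0 0 0;0 0 0 0.004 0 0 0;0 0 0 0.004 0 0 0;0 0 0 0.004 0 0 0;0 0 0 0.004 0 0 0;0 0 0 0.004 0 0 0")

```text
t: 26.05
eef_pos: [0.5033, -0.0049, 0.0095]
ee_rot: [-3.142, 0.0, -1.336]
force: [-0.2, 0.4, -0.3]
width: 0.0007
gripper_force: 0.2
```

```bash
python3 bl.py
```

```text
q6 -0.15 pos [ 0.5033 -0.0049  0.0095] yaw -76.5 axis in tool [ 0.2022 -0.0021] F [-0.2  0.4 -0.3] t 26.05
scene blank a [0.0366 0.0406 0.1085 0.1113] n 187 stop a [0.0679 0.0931 0.1313 0.1741] bl z 0.0338
top blank a [0.0528 0.0551 0.1025 0.1037] n 208 stop a [0.0602 0.0728 0.1268 0.1713] bl z 0.0354
```

Emit:
move_arm(rows="0 0 0 0.002 0 0 0;0 0 0 0.002 0 0 0;0 0 0 0.002 0 0 0;0 0 0 0.001 0 0 0;0 0 0 0 0 0 0")

```text
t: 26.78
eef_pos: [0.5049, -0.0115, 0.0095]
ee_rot: [-3.142, -0.0, -1.336]
force: [-0.2, -0.5, -0.5]
width: 0.0002
gripper_force: 0.0
```

Emit:
move_arm(rows="0 0 0 0.001 0 0 0;0 0 0 0.001 0 0 0;0 0 0 0.001 0 0 0;0 0 0 0 0 0 0")

```text
t: 27.28
eef_pos: [0.5056, -0.0144, 0.0095]
ee_rot: [3.142, -0.0, -1.336]
force: [0.2, -0.0, -0.1]
width: 0.0009
gripper_force: 0.0
```

```bash
python3 bl.py
```

```text
q6 -0.13 pos [ 0.5056 -0.0144  0.0095] yaw -76.5 axis in tool [ 0.1924 -0.0021] F [ 0.2 -0.  -0.1] t 27.275
scene blank a [0.0464 0.0489 0.115  0.1164] n 177 stop a [0.0813 0.1235 0.1316 0.1783] bl z 0.0337
top blank a [0.0631 0.0655 0.1115 0.1129] n 206 stop a [0.0648 0.0769 0.1263 0.1728] bl z 0.0354
```

Emit:
move_arm(rows="0 0 0 0.001 0 0 0;0 0 0 0.001 0 0 0;0 0 0 0.001 0 0 0;0 0 0 0 0 0 0")

```text
t: 27.88
eef_pos: [0.5063, -0.0173, 0.0095]
ee_rot: [3.142, -0.0, -1.336]
force: [-0.6, -0.9, -0.4]
width: 0.0004
gripper_force: 0.0
```

Emit:
move_arm(rows="0 0 0 0.001 0 0 0;0 0 0 0.001 0 0 0;0 0 0 0.001 0 0 0;0 0 0 0 0 0 0")

```text
t: 28.38
eef_pos: [0.5065, -0.0182, 0.0095]
ee_rot: [-3.141, 0.002, -1.336]
force: [-6.6, 15.6, 3.9]
width: 0.0004
gripper_force: 8.6
```

Emit:
move_arm(rows="0 0 0 0.001 0 0 0;0 0 0 0.001 0 0 0;0 0 0 0 0 0 0")

```text
t: 28.75
eef_pos: [0.5065, -0.0185, 0.0095]
ee_rot: [-3.141, 0.004, -1.336]
force: [-12.9, 28.4, 8.5]
width: 0.0004
gripper_force: 15.8
```

```bash
python3 bl.py
```

```text
q6 -0.11 pos [ 0.5065 -0.0185  0.0095] yaw -76.6 axis in tool [ 0.1882 -0.0024] F [-12.9  28.4   8.5] t 28.75
scene blank a [0.0502 0.0543 0.1155 0.1166] n 160 stop a [0.0735 0.1235 0.132  0.1757] bl z 0.034
top blank a [0.0695 0.0708 0.1154 0.1167] n 200 stop a [0.0691 0.0802 0.1256 0.1723] bl z 0.0353
```

Emit:
move_arm(rows="0 0 0 -0.002 0 0 0;0 0 0 -0.003 0 0 0;0 0 0 -0.01 0 0 0;0 0 0 -0.03 0 0 0;0 0 0 -0.03 0 -0.03 0;0 0 0 -0.04 0 -0.05 0;0 0 0 -0.02 0 -0.05 0;0 0 0 0 0 0 0")

```text
t: 29.85
eef_pos: [0.4784, 0.1109, 0.1425]
ee_rot: [-3.134, 0.002, -1.333]
force: [0.4, -0.3, -0.1]
width: 0.0005
gripper_force: 0.0
```

```bash
python3 bl.py; python3 - <<'E'
from h import *
X=np.array([.233,-.972]);Y=np.array([-.972,-.233]);O=np.array([.499,.0157])
for n in("top","scene"):
    p,d=arm.grab_frame(n);P=cloud(n,d);h=cv2.cvtColor(p,cv2.COLOR_BGR2HSV)
    m=arm.camera_model(n)
    for off in(-.012,0,.012):
        o=[]
        for a in np.arange(.03,.15,.002):
            c=m["camera_from_world"]@np.r_[O+a*X+off*Y,.034,1];u,v=np.round((m["mtx"]@(c[:3]/c[2]))[:2]).astype(int)
            o.append((h[v,u,1],round(1000*P[v,u,2])))
        print(n,off," ".join(f"{s}/{z}" for s,z in o))
P=cloud("top",arm.grab_frame("top")[1]);s=(P[...,2]>.135)&(P[...,2]<.165)&(np.hypot(P[...,0]-.5525,P[...,1]+.2)<.075)&(P[...,1]<-.2);print(np.nanmean(P[s],0))
E
```

```text
q6 -0.39 pos [0.4784 0.1109 0.1425] yaw -76.4 axis in tool [0.3206 0.0014] F [ 0.4 -0.3 -0.1] t 29.85
scene blank a [0.0524 0.0542 0.1146 0.1173] n 160 stop a [0.078  0.1115 0.1302 0.1754] bl z 0.0337
top blank a [0.045  0.0471 0.1147 0.1167] n 303 stop a [0.0611 0.0698 0.124  0.1714] bl z 0.0355Traceback (most recent call last):
  File "<stdin>", line 10, in <module>
ValueError: cannot convert float NaN to integer
```

```bash
python3 - <<'E'
from h import *
X=np.array([.233,-.972]);Y=np.array([-.972,-.233]);O=np.array([.499,.0157])
for n in("top","scene"):
    p,d=arm.grab_frame(n);P=np.nan_to_num(cloud(n,d));h=cv2.cvtColor(p,cv2.COLOR_BGR2HSV)
    m=arm.camera_model(n)
    for off in(-.012,0,.012):
        o=[]
        for a in np.arange(.03,.15,.0025):
            c=m["camera_from_world"]@np.r_[O+a*X+off*Y,.034,1];u,v=np.round((m["mtx"]@(c[:3]/c[2]))[:2]).astype(int)
            o.append((h[v,u,1],int(1000*P[v,u,2])))
        print(n,off," ".join(f"{s}/{z}" for s,z in o))
P=cloud("top",arm.grab_frame("top")[1]);s=(P[...,2]>.135)&(P[...,2]<.165)&(np.hypot(P[...,0]-.5525,P[...,1]+.2)<.075)&(P[...,1]<-.2);print(np.nanmean(P[s],0))
E
```

```text
top -0.012 7/18 7/19 6/15 8/18 10/18 5/16 122/34 122/34 119/33 120/33 120/36 121/36 119/35 121/35 119/33 119/36 117/38 120/35 120/37 121/36 121/36 120/34 119/35 122/32 120/34 121/34 120/38 120/35 117/36 119/36 120/34 120/33 123/36 123/36 125/35 109/34 11/40 7/47 7/43 18/37 9/36 9/39 9/37 8/34 10/36 9/37 7/36 11/37
top 0 7/16 7/13 6/19 7/16 9/17 12/21 121/34 123/37 123/37 119/37 121/32 119/37 122/36 122/34 120/33 120/34 121/36 123/37 122/34 122/33 121/34 123/35 122/35 121/41 122/36 121/34 121/35 122/36 123/33 121/40 121/37 123/36 123/34 126/37 129/37 105/34 11/43 10/44 9/43 13/35 8/35 10/40 10/34 10/33 10/39 11/37 19/37 19/37
top 0.012 6/15 6/17 7/18 6/16 9/14 12/15 120/36 121/32 121/32 118/36 117/32 119/39 117/33 115/35 117/34 119/35 118/37 118/37 121/34 121/32 119/34 119/34 120/36 124/31 120/35 125/40 124/34 123/32 126/35 125/34 125/33 125/39 125/34 129/36 125/35 125/35 11/45 10/42 9/44 16/42 9/37 8/34 8/35 9/38 10/33 8/35 10/37 15/36
scene -0.012 85/14 76/15 76/15 86/15 78/15 78/15 81/13 81/13 106/15 124/32 124/32 131/33 133/34 133/34 132/33 132/33 133/35 135/31 135/31 134/30 135/36 135/36 133/35 133/35 130/34 132/31 132/31 132/35 128/32 128/32 134/34 134/31 137/33 129/35 121/35 94/33 52/40 7/42 7/42 2/44 2/36 2/36 9/106 3/106 10/108 9/107 5/107 3/108
scene 0 10/15 9/12 11/15 11/15 9/18 12/14 13/13 26/15 26/15 98/33 123/30 130/32 134/32 135/34 131/33 131/35 129/34 133/33 130/33 133/34 131/32 132/35 132/35 130/33 134/33 135/33 135/35 135/35 132/31 134/32 134/32 132/34 133/33 133/33 112/35 82/33 35/39 16/40 6/42 5/41 7/39 3/33 3/33 3/35 6/36 6/36 3/103 13/108
scene 0.012 11/14 11/14 10/13 9/15 9/15 11/15 11/15 12/12 74/36 74/36 128/33 130/31 130/31 133/34 133/34 133/33 131/36 131/36 132/0 131/33 131/33 135/34 135/34 132/34 132/33 137/33 132/30 135/32 134/35 135/35 134/32 134/32 133/33 126/33 126/33 62/33 27/42 27/42 4/44 6/41 4/36 4/32 1/36 1/36 3/34 4/34 4/34 4/37
[ 0.55199887 -0.25733989  0.15163431]
```

Blank top runs directly into the stop with no bed visible between them, it lies level, and the handle is within about 2 mm of its start.

```bash
python3 -c "
from station import arm
print(arm.job_done())"
```

```text
the job is handed in; nothing more can be done
None
```

The job is handed in. The wheel was pushed one full turn clockwise, and the handle came back to about 2 mm from where it stood. The blank lies flat up against the drawn-back stop and the arm is clear. By my measurements every condition is met, but the judge returned no verdict.

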